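# Jog the router lift with the key switch

### The job

Get the router lift running from its black control box: turn the selector's white pointer to the green dot first, then take the red-headed switch key from the end slot of the hex-key holder and put it fully home in the key switch, wiggling it past the sticky pins rather than forcing it. Once it is home, turn it a quarter turn clockwise against its return spring, as far as the stop, and keep it there: the program finishes while the gripper still holds the key turned. Leave the other things on the bench where they are.

Things in the scene. Friction and masses are not known exactly. Their poses are not given: they have to be found in the camera images.
- control_box: Black box with a grey cover plate, fixed to the bench, 130 (x) x 240 (y) x 80 mm high. Origin: centre of its underside; z up. On its flat top (z 80), along x 0, stand the selector (axis at y +60) and the key switch (axis at y -50). Also fixed on top, keep clear: amber lamp at (44, 0), 11 mm high; small toggle at (43, -104), 23 mm high.
- selector_grip (a point): On the selector's upright axis, 16 mm above the box top, mid-height of the bar. Black pointer bar 36 mm long, 10 mm wide, on a 39 mm round skirt; skirt top 6.5 mm, bar top 25 mm above the box top. A white line runs to its pointing end. The point turns with it: x axis along the pointer, z up.
- selector (a joint): Selector angle, rad, growing clockwise from above. Detents at 0, 0.5, 1.0, 1.5, 2.0, end stops just beyond. Pointer direction in the box frame = 1.0 minus this value, anticlockwise from the box's +x. Green dot at 1.5, white dots at the others. A spring ball snaps it into the nearest detent; about 0.1 N m to get over. Starts in one of the first three.
- green_mark (a point): Centre of the green dot (10 mm across) on the box top, 31 mm from the selector's axis.
- keyway (a point): Centre of the slot's mouth on the brass face of the key cylinder, 4 mm above the box top, level with its 31 mm steel bezel. Fixed to the box, same axes. At rest the slot's long way is the box's x. Slot 11.2 x 4.2 mm, 36 mm deep, bevelled 2.5 mm all round at the mouth. Sprung wafers bar it from both ends, two 10 mm and two 19 mm down.
- key_switch (a joint): Key cylinder angle, rad, 0 at rest, growing clockwise from above, stop at 1.57. Locked, but for 0.18 rad of slack, until the key is past all wafers (25 mm in). A spring turns it back if let go (0.09 N m at rest, 0.11 N m at the stop). The blade has 0.12 rad of play in the slot, so the gripper must turn some 0.2 to 0.4 rad further than the cylinder.
- key: Switch key, 30 g, upright, head up, in the holder's slot. Origin: middle of the collar's underside; z up to the head, x along the blade's width. Red head 28 (x) x 10 (y) mm, z +5 to +30; round red collar, 22 mm across, z 0 to +5, good to press on; blade 10 (x) x 3 (y) mm, down to z -30. Same either way round. Home when the collar sits on the cylinder's face: origin at point keyway.
- key_tip (a point): Tip of the blade, 30 mm below the key's origin; the last 5 mm is a 90 degree point that shoves the wafers aside. They stick: each catches in the housing while the cylinder rests at 0 (a straight push binds and bends it) and comes free while it is turned 0.12 to 0.18 rad. So twist the key to and fro, 0.3 to 0.45 rad clockwise and back, under a light push (6 to 10 N).
- wafer_a: Sprung wafer hidden in the key cylinder, 10 mm below its face, with a round nose in the slot. Bends if the key is pressed against it with more than 30 N.
- wafer_b: Hidden wafer opposite wafer_a, 10 mm down.
- wafer_c: Hidden wafer, 19 mm down.
- wafer_d: Hidden wafer opposite wafer_c, 19 mm down.
- hex_holder: Blue plastic hex-key holder, fixed to the bench, 46 (x) x 136 (y) x 45 mm high. Origin: centre of its underside. The key slot (14 x 7 mm, long way along y) is at y -42; the key's collar rests on the top, z 45. Four steel hex keys stand fixed at y +6 to +52, up to 102 mm high, bent ends towards +x (to x +35).
- push_block_a: Loose beech push block, 75 x 200 mm, 82 mm high with its bar handle; origin centre of underside. Leave alone.
- push_block_b: Second push block, the same. Leave alone.
- shell_low: Yellow hard shell of a sanding sponge, 74 x 124 x 31 mm, the lower of a stack of two; origin centre of underside. Leave alone.
- shell_top: Grey shell, the same, on top of the yellow one. Leave alone.
- lift_plate: Orange router lift plate, 298 x 235 x 10 mm, fixed flat on the bench; origin centre of underside. Leave alone.

How it is judged (in metres and radians):
On the way, in this order (a step that is already met when the one before it is completed fails the run):
1. the selector's pointer is at the green dot while the key is still out of the switch (value of joint selector between 1.35 and 1.65 rad and distance between key and keyway above 0.06 m), for 0.2 s.
2. the key is fully home in the key switch, which is not yet turned, the selector still at the green dot (z of key in the frame of keyway between -0.003 and 0.003 m and horizontal distance between key and keyway below 0.003 m and angle between key's own z axis and vertical below 0.1 rad and value of joint selector between 1.35 and 1.65 rad and value of joint key_switch below 0.4 rad), for 0.2 s.
At the end, for the whole second after the job is handed in: Finishing while holding: the key cylinder is turned at least 1.4 rad (a quarter turn less some 10 degrees) with the key home within 3 mm and upright, the fingers still press on the key, and the selector is within 0.15 rad of the green dot (value of joint key_switch above 1.4 rad and z of key in the frame of keyway between -0.003 and 0.003 m and horizontal distance between key and keyway below 0.003 m and angle between key's own z axis and vertical below 0.1 rad and value of joint selector between 1.35 and 1.65 rad and contact force between the fingers and key above 1 N); the arm keeps its last pose, push and grip.
It fails at once if a bystander is moved more than 25 mm (distance of any of push_block_a, push_block_b, shell_low, shell_top from where it was at the start of the episode above 0.025 m).
It fails at once if the key is forced, bending a wafer: pressed against it with more than 30 N (contact force between key and wafer_a above 30 N or contact force between key and wafer_b above 30 N or contact force between key and wafer_c above 30 N or contact force between key and wafer_d above 30 N).
It also fails if it takes over 72 s, if anything falls off the work surface, if the arm or the gripper's body presses on something with over 40 N, if the wrist force passes 120 N, or if a joint passes its speed limit or range.

### The arm

A 6-joint arm with a two-finger parallel gripper is mounted at the origin on the work surface. World frame = base frame: x ahead of the robot, y to its left, z up, the work surface at z = 0. Lengths are in mm, angles in degrees, forces in N, time in s.
With the tool pointing down it reaches from about 300 to 775 mm from the base axis. Payload 14.6 kg.
Tool frame: the origin (TCP) lies midway between the tips of the shut fingers; the grasp point (between the pads) lies 19 mm behind it; y points along the fingers, x is the direction in which the jaws open and shut, and the axes are right-handed (so a half turn about y gives the same grasp; the last joint's range is limited). The gripper opens to 94 mm and grips with 3 to 60 N. Pads are 16 mm wide; open, the fingers measure 119 mm over their backs; the gripper's body (75 mm by 177 mm) begins 78 mm behind the grasp point.
Start: joints at [-70.795, 17.183, 87.147, -0, 75.671, -3.816], TCP at [215.084, -506.19, 205.446] pointing down, gripper open.
Joint ranges: [-173.82, 173.82], [-45.26, 126.66], [13.44, 144.39], [-59.66, 239.66], [0, 175.72], [-146.38, 146.38]. Speed limits (degrees/s): [127.2, 127.2, 147.25, 180, 180, 180].

### API

Orientations are given as a 3x3 rotation matrix whose columns are the frame's x, y, z axes.
In Python, from workcell import readout, eyes, job gives the robot as it stands.
- The arm moves only by the shell command python3 -m handwheel 'ROWS'. ROWS is JSON, a list of rows, each an object with "delta_pos": the shift along the tool's x, y, z in m, a list of three; "yaw": the turn about the tool's y in units of 5 degrees (1.0 is 5 degrees); "jaw": the opening, from 0 (shut) to 1 (fully open). A call has 1 to 12 rows; each row shifts and turns the commanded pose from where the row before left it, along the tool's axes as they then stand; what a row does not reach is not made up. A row lasts 1/12 s, in which the tool goes at most 41.7 mm and 7.16 degrees, less where a joint would pass 70% of its speed; a pose out of reach is approached as far as the arm can. A call is refused whole if a number of a shift passes 0.0417 or a number of a turn 1, either way. A call with a gripper value outside its range is refused whole. The fingers move at their own pace and stop on an object; the grip force is fixed at half the most. Time passes only in rows, so rows that do not move let the fingers close. It gives the time, the measured TCP pose, the force and the opening at its end, in the units of the state.
- readout.get_state(): the state, without advancing time (a new reading comes with each control period).
- eyes.camera(name): name is "scene" or "top"; returns (picture, depth): 420x560x3 uint8, blue, green, red; 420x560 float32, mm along the optical axis (not along the pixel's ray), 0 where there is no reading.
- eyes.camera_info(name): a dict with "fx", "fy", "cx", "cy" (pixels), "k1" (the pictures are not rectified: a ray, as slopes to the right and down, at radius r is drawn at 1 + k1 r^2 times it, then the intrinsics apply), "world_from_camera" (4x4, takes a point from camera to world coordinates). Camera axes: x right, y down, z forward; pixel columns grow to the right and rows downward; lengths in mm; the calibration is good to about 2 mm. A picture is of the moment at which its call begins. camera_info takes no time and is no camera call.
- job.close_job(): hands the job in, once; it reports no verdict.
The state is a dict: "clock": time; "joint_positions": joint angles; "dq": joint speeds; "joint_efforts": joint torques, N m; "tool_pos": TCP position; "tcp_rot": TCP orientation; "wrist_force": force on the tool from outside, world axes, zero at the start; "torque": the same for the moment, N m; "width": opening from 0.0 (shut) to 1.0 (fully open).
Only numpy, scipy, OpenCV 4.12 (cv2) and the standard library are available. Lean on these libraries where they do the work, as an engineer would, in place of code of your own. Each camera call takes 0.05 s, during which the arm holds its last target. There are 200 camera calls.

## Working session

There is one attempt and no reset: what is moved stays moved. The work goes in short steps, Python scripts to look and compute and a shell command to move; the robot and the scene stay as the last step left them, time stands still between calls to the robot, and variables do not carry over. Pictures are saved under pics/ and viewed, about 8 in all and at most 12, crops included, and the job is handed in when it is done.

```bash
mkdir -p pics
cat > h.py <<'E'
import numpy as np, cv2
from workcell import readout, eyes, job
def pix2ray(i,u,v):
    x,y=(u-i["cx"])/i["fx"],(v-i["cy"])/i["fy"]
    a,b=x,y
    for _ in range(20):
        s=1+i["k1"]*(a*a+b*b); a,b=x/s,y/s
    return np.array([a,b,1.])
def at_depth(i,u,v,d):
    T=np.array(i["world_from_camera"]); return T[:3,:3]@(pix2ray(i,u,v)*d)+T[:3,3]
def at_z(i,u,v,z):
    T=np.array(i["world_from_camera"]); r=T[:3,:3]@pix2ray(i,u,v); return T[:3,3]+r*(z-T[2,3])/r[2]
E
python3 - <<'E'
from h import *
for n in("scene","top"):
    p,d=eyes.camera(n); np.savez(f"pics/{n}0.npz",p=p,d=d); cv2.imwrite(f"pics/{n}0.png",p)
    i=eyes.camera_info(n); print(n,{k:np.round(v,3).tolist() for k,v in i.items()})
print(readout.get_state())
E
```

```text
scene {'fx': 456.615, 'fy': 456.615, 'cx': 283.656, 'cy': 204.573, 'k1': 0.007, 'world_from_camera': [[0.39, 0.528, -0.754, 1713.808], [0.921, -0.214, 0.326, -473.65], [0.011, -0.822, -0.57, 889.73], [0.0, 0.0, 0.0, 1.0]]}
top {'fx': 476.405, 'fy': 476.405, 'cx': 282.179, 'cy': 207.103, 'k1': -0.099, 'world_from_camera': [[-0.013, -0.987, 0.162, 362.21], [-1.0, 0.012, -0.008, -27.814], [0.006, -0.162, -0.987, 1629.835], [0.0, 0.0, 0.0, 1.0]]}
{'clock': 0.1, 'joint_positions': array([-7.07968231e+01,  1.72110960e+01,  8.71745011e+01, -3.63072979e-04,
        7.56698331e+01, -3.81563294e+00]), 'dq': array([ 0.05703386, -0.04315626, -0.0860094 ,  0.02060342,  0.04608914,
        0.04844323]), 'joint_efforts': array([ 1.33249112e-03, -5.32642865e+01, -3.53285193e+01,  7.09897815e-02,
        2.35075696e-02, -4.98699228e-05]), 'tool_pos': array([ 214.99489324, -506.00249117,  204.97253659]), 'tcp_rot': array([[ 3.91034593e-01, -3.24007285e-04,  9.20375925e-01],
       [-9.20375475e-01,  9.11589951e-04,  3.91034722e-01],
       [-9.65703542e-04, -9.99999532e-01,  5.82548459e-05]]), 'wrist_force': array([-0.12812139, -0.00594404,  0.25194033]), 'torque': array([ 0.04626915, -0.01845989, -0.00037968]), 'width': 1.0010144250700856}
```

View pics/top0.png

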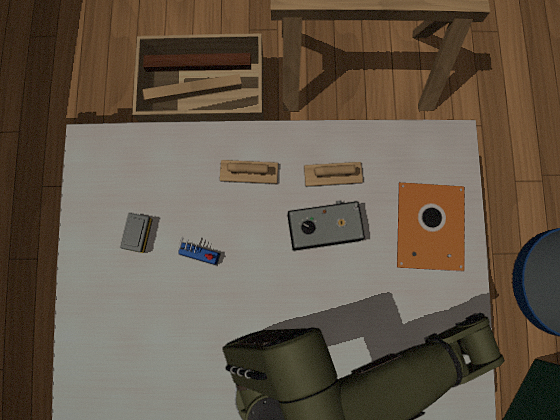

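View pics/scene0.png

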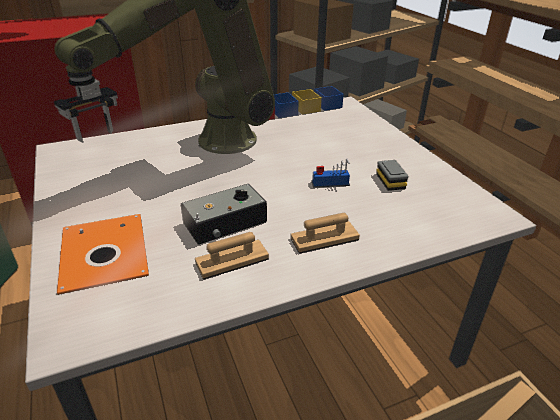

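The top view shows the box at about (326,226), with the selector near (309,226) and the key switch near (341,222). The holder is at (201,250), with the red key at (209,256). Next I'll crop closer and fit the poses from depth.

```bash
cat > m.py <<'E'
from h import *
def cloud(i,d):
    T=np.array(i["world_from_camera"]); v,u=np.mgrid[:420,:560]
    x=(u-i["cx"])/i["fx"]; y=(v-i["cy"])/i["fy"]; a,b=x,y
    for _ in range(20): s=1+i["k1"]*(a*a+b*b); a,b=x/s,y/s
    P=np.stack([a*d,b*d,d],-1); return P@T[:3,:3].T+T[:3,3]
if __name__=="__main__":
    A={}
    for n in("top","scene"):
        i=eyes.camera_info(n); z=np.load(f"pics/{n}0.npz"); p,d=z["p"],z["d"]; W=cloud(i,d); A[n]=(p,W,d)
        X,Y,Z=W[...,0],W[...,1],W[...,2]
        print(n,"bench z",np.median(Z[(abs(X-450)<60)&(abs(Y-60)<40)&(Z<30)]))
        ok=d>0
        m=ok&(Z>72)&(Z<88)&(X>420)&(X<650)&(Y<20)&(Y>-320)
        if n=="top": m[:,375:]=0; m[:195]=0
        pts=W[m][:,:2].astype(np.float32); print("box",m.sum(),cv2.minAreaRect(pts),np.median(Z[m]))
        B=p[...,0].astype(int);G=p[...,1].astype(int);R=p[...,2].astype(int)
        m=ok&(Z>38)&(Z<50)&(B>R+40)&(X>350)&(X<600)&(Y>80)&(Y<350)
        print("holder",m.sum(),cv2.minAreaRect(W[m][:,:2].astype(np.float32)))
        m=ok&(R>B+60)&(R>2*G)&(Z>47)&(Z<90)&(X>350)&(X<600)&(Y>80)&(Y<350)
        print("key",m.sum(),W[m].mean(0),W[m].min(0),W[m].max(0))
    p=A["top"][0]
    c1=cv2.resize(p[190:260,280:380],(800,560),interpolation=3); 
    cv2.imwrite("pics/c1.png",c1)
    s=A["scene"][0]
    c2=np.vstack([cv2.resize(s[175:245,170:280],(660,420),interpolation=3)]); cc=cv2.resize(p[225:275,165:235],(252,180),interpolation=3)
    c3=cv2.resize(s[150:195,300:363],(252,180),interpolation=3)
    im=np.zeros((600,660,3),np.uint8); im[:420]=c2; im[420:,:252]=cc; im[420:,300:552]=c3
    cv2.imwrite("pics/c2.png",im)
E
python3 m.py
```

```text
top bench z 0.1604857555836361
box 2667 ((556.1891479492188, -183.47589111328125), (130.6419677734375, 237.55421447753906), 7.39254093170166) 80.52133004206007
holder 277 ((472.7994079589844, 242.16152954101562), (127.62439727783203, 38.125587463378906), 73.74527740478516)
key 26 [459.66411503 201.74738285  69.26027105] [450.87392886 189.70656901  47.90919603] [467.34087732 212.30470642  81.79786814]
scene bench z -1.8699195403116846
box 1855 ((561.7127685546875, -179.7257537841797), (136.18930053710938, 243.6088409423828), 8.264220237731934) 81.72418253962428
holder 195 ((474.7087097167969, 246.73443603515625), (127.65062713623047, 48.94117736816406), 72.68417358398438)
key 32 [466.38378474 206.29267135  64.49879421] [459.02180693 195.21989714  47.96987869] [474.21230463 217.47239085  77.76014662]
```

View pics/c1.png

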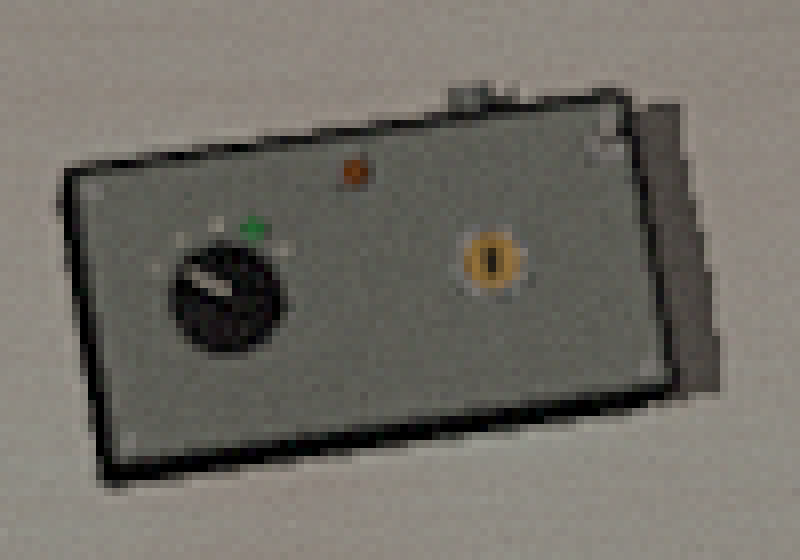

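View pics/c2.png

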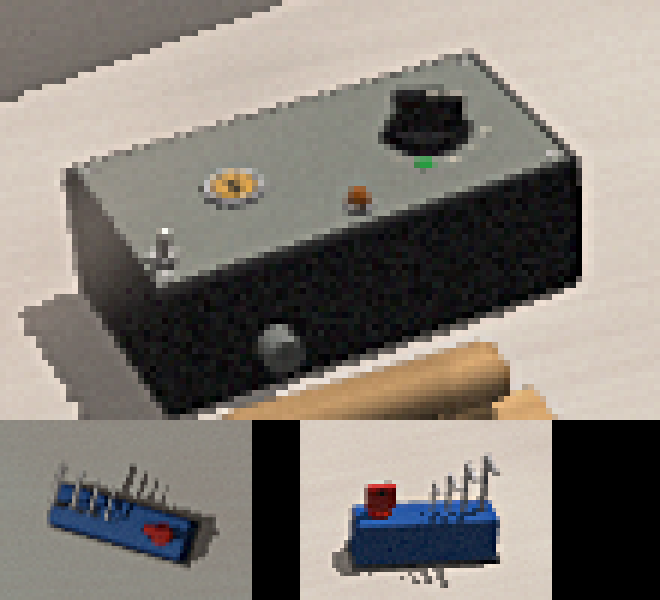

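Pointer: about 27° above image-left, which is the first detent (value 0), so it needs 1.5 rad clockwise. The keyway is at about (341.6,222.6) and the selector skirt at about (308.5,227). The key is at the holder's near, right-hand end. I'll refine the centroids from both cameras.

```bash
cat > f.py <<'E'
from m import *
def cen(m,box):
    x0,y0,x1,y1=box; q=np.zeros_like(m); q[y0:y1,x0:x1]=m[y0:y1,x0:x1]
    v,u=np.nonzero(q); return u.mean(),v.mean(),len(u)
A=np.deg2rad(7.6); c,s=np.cos(A),np.sin(A)
R2=np.array([[c,-s],[s,c]])
loc={"key":(0,-50,84),"green":None,"lamp":(44,0,88)}
boxes={"top":dict(brass=(336,216,348,230),green=(307,214,316,224),lamp=(320,207,330,217),red=(202,250,218,263)),
"scene":dict(brass=(200,200,216,212),green=(235,198,246,206),lamp=(225,203,235,211),red=(312,163,328,176))}
for n in("top","scene"):
    i=eyes.camera_info(n); z=np.load(f"pics/{n}0.npz"); p=z["p"]; h=cv2.cvtColor(p,cv2.COLOR_BGR2HSV); H,S,V=[h[...,k].astype(int) for k in range(3)]
    M=dict(brass=(H>12)&(H<32)&(S>90),green=(H>45)&(H<85)&(S>100),lamp=(H<15)&(S>110),red=((H<8)|(H>170))&(S>150))
    for k,zz in dict(brass=84,green=80,lamp=86,red=65).items():
        u,v,c_=cen(M[k],boxes[n][k]); print(n,k,round(u,2),round(v,2),c_,np.round(at_z(i,u,v,zz),1))
    m=(V<60); 
    if n=="top": q=cen(m,(299,216,319,237)); print("sel",q,at_z(i,q[0],q[1],86.5))
E
python3 f.py
```

```text
top brass 341.0 222.0 36 [ 564.5 -233.3   84. ]
top green 311.14 218.71 7 [ 577.2 -135.7   80. ]
top lamp 324.0 211.0 9 [ 601.4 -178.2   86. ]
top red 208.82 256.06 34 [459.7 201.7  65. ]
sel (np.float64(308.125), np.float64(227.00694444444446), 144) [ 549.12858115 -124.7954301    86.5       ]
scene brass 208.33 205.46 24 [ 564.5 -228.8   84. ]
scene green 240.2 201.6 5 [ 575.6 -129.6   80. ]
scene lamp 229.33 207.22 9 [ 600.6 -172.6   86. ]
scene red 319.8 169.62 55 [468.9 204.   65. ]
```

Both cameras agree on x, and differ by about 5 mm in y. I'll go with the average: selector about (550,-122), keyway about (564.5,-231), yaw about 7.6°. Now move over the selector with the jaw axis at about -25°.

```bash
python3 -m handwheel '[{"delta_pos":[-0.0159,0,0.0327],"yaw":0,"jaw":0.4},{"delta_pos":[-0.0159,0,0.0327],"yaw":0,"jaw":0.4},{"delta_pos":[-0.0159,0,0.0327],"yaw":0,"jaw":0.4},{"delta_pos":[-0.0159,0,0.0327],"yaw":0,"jaw":0.4},{"delta_pos":[-0.0159,0,0.0327],"yaw":0,"jaw":0.4},{"delta_pos":[-0.0159,0,0.0327],"yaw":0,"jaw":0.4},{"delta_pos":[-0.0159,0,0.0327],"yaw":0,"jaw":0.4},{"delta_pos":[-0.0159,0,0.0327],"yaw":0,"jaw":0.4},{"delta_pos":[-0.0159,0,0.0327],"yaw":0,"jaw":0.4},{"delta_pos":[-0.0159,0,0.0327],"yaw":0,"jaw":0.4},{"delta_pos":[-0.0159,0,0.0327],"yaw":0,"jaw":0.4},{"delta_pos":[-0.0159,0,0.0327],"yaw":0,"jaw":0.4}]'
python3 -m handwheel '[{"delta_pos":[-0.0159,0,0.0327],"yaw":0,"jaw":0.4},{"delta_pos":[-0.0159,0,0.0327],"yaw":0,"jaw":0.4},{"delta_pos":[0,0,0],"yaw":-0.94,"jaw":0.4},{"delta_pos":[0,0,0],"yaw":-0.94,"jaw":0.4},{"delta_pos":[0,0,0],"yaw":-0.93,"jaw":0.4},{"delta_pos":[0,0,0],"yaw":-0.93,"jaw":0.4},{"delta_pos":[0,0,0],"yaw":-0.93,"jaw":0.4},{"delta_pos":[0,0,0],"yaw":-0.93,"jaw":0.4},{"delta_pos":[0,0,0],"yaw":-0.93,"jaw":0.4},{"delta_pos":[0,0,0],"yaw":-0.93,"jaw":0.4},{"delta_pos":[0,0,0],"yaw":-0.93,"jaw":0.4},{"delta_pos":[0,0,0],"yaw":0,"jaw":0.4}]'
cat >> h.py <<'E'
def st(tx=None,ty=None,tz=None,h=None):
    s=readout.get_state(); R=s["tcp_rot"]; p=s["tool_pos"]; hd=np.degrees(np.arctan2(R[1,0],R[0,0]))
    print("t",round(s["clock"],2),"p",p.round(1),"h",hd.round(2),"tilt",R[:2,1].round(4),"F",s["wrist_force"].round(1),"M",s["torque"].round(2),"w",round(s["width"]*94,1),"j6",s["joint_positions"][5].round(1))
    if tx is not None: print("tool delta",(R.T@(np.array([tx,ty,tz])-p)).round(1),"yaw units",None if h is None else round((hd-h)/5,2))
E
python3 -c "
from h import *
st(550,-122,89,-25)"
```

```text
clock: 1.1
tool_pos: [502.4, -175.4, 205.3]
tcp_rot: [[0.391, -0.0, 0.92], [-0.92, 0.0, 0.391], [-0.0, -1.0, -0.0]]
wrist_force: [0.6, -1.3, -0.5]
width: 0.402
clock: 2.1
tool_pos: [549.2, -122.2, 205.1]
tcp_rot: [[0.908, -0.001, 0.42], [-0.42, 0.0, 0.908], [-0.001, -1.0, -0.0]]
wrist_force: [0.4, 0.9, 0.5]
width: 0.4
t 2.1 p [ 549.2 -122.2  205.1] h -24.81 tilt [-0.0006  0.0002] F [0.4 0.9 0.5] M [ 0.01 -0.02 -0.04] w 37.6 j6 8.5
tool delta [  0.7 116.1   0.5] yaw units 0.04
```

```bash
python3 -m handwheel '[{"delta_pos":[0,0.035,0],"yaw":0,"jaw":0.4},{"delta_pos":[0,0.035,0],"yaw":0,"jaw":0.4},{"delta_pos":[0,0.025,0],"yaw":0,"jaw":0.4},{"delta_pos":[0,0.014,0],"yaw":0,"jaw":0.4},{"delta_pos":[0,0.007,0],"yaw":0,"jaw":0.4},{"delta_pos":[0,0,0],"yaw":0,"jaw":0.4}]'
python3 -m handwheel '[{"delta_pos":[0,0,0],"yaw":0,"jaw":0.2},{"delta_pos":[0,0,0],"yaw":0,"jaw":0.1},{"delta_pos":[0,0,0],"yaw":0,"jaw":0},{"delta_pos":[0,0,0],"yaw":0,"jaw":0},{"delta_pos":[0,0,0],"yaw":0,"jaw":0},{"delta_pos":[0,0,0],"yaw":0,"jaw":0}]'
python3 - <<'E'
from h import *
st(550,-122,89,-25)
p,d=eyes.camera("scene"); cv2.imwrite("pics/s1.png",cv2.resize(p[130:240,180:300],(720,660)[:2],interpolation=3)[:600])
E
```

```text
clock: 2.6
tool_pos: [548.9, -122.2, 88.3]
tcp_rot: [[0.905, -0.002, 0.425], [-0.425, 0.001, 0.905], [-0.002, -1.0, -0.0]]
wrist_force: [0.5, 0.2, 0.2]
width: 0.398
clock: 3.1
tool_pos: [550.4, -122.7, 90.2]
tcp_rot: [[0.906, 0.003, 0.423], [-0.423, -0.001, 0.906], [0.003, -1.0, 0.0]]
wrist_force: [5.7, -3.3, -0.4]
width: 0.101
t 3.1 p [ 550.4 -122.7   90.2] h -25.04 tilt [ 0.0031 -0.0011] F [ 5.7 -3.3 -0.4] M [-0.48 -1.22 -0.05] w 9.5 j6 8.8
tool delta [-0.7  1.2  0.5] yaw units -0.01
```

View pics/s1.png

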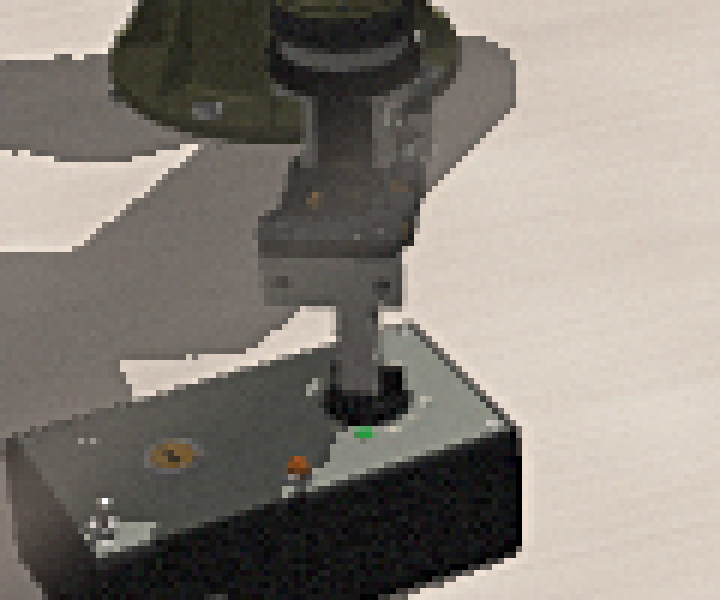

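The jaws have closed on the pointer bar at 9.5 mm, with a small side force. Turning 86° clockwise.

```bash
python3 -m handwheel '[{"delta_pos":[0,0,0],"yaw":1,"jaw":0},{"delta_pos":[0,0,0],"yaw":1,"jaw":0},{"delta_pos":[0,0,0],"yaw":1,"jaw":0},{"delta_pos":[0,0,0],"yaw":1,"jaw":0},{"delta_pos":[0,0,0],"yaw":1,"jaw":0},{"delta_pos":[0,0,0],"yaw":1,"jaw":0},{"delta_pos":[0,0,0],"yaw":1,"jaw":0},{"delta_pos":[0,0,0],"yaw":1,"jaw":0},{"delta_pos":[0,0,0],"yaw":1,"jaw":0}]'
python3 -m handwheel '[{"delta_pos":[0,0,0],"yaw":1,"jaw":0},{"delta_pos":[0,0,0],"yaw":1,"jaw":0},{"delta_pos":[0,0,0],"yaw":1,"jaw":0},{"delta_pos":[0,0,0],"yaw":1,"jaw":0},{"delta_pos":[0,0,0],"yaw":1,"jaw":0},{"delta_pos":[0,0,0],"yaw":1,"jaw":0},{"delta_pos":[0,0,0],"yaw":1,"jaw":0},{"delta_pos":[0,0,0],"yaw":1,"jaw":0},{"delta_pos":[0,0,0],"yaw":0.2,"jaw":0},{"delta_pos":[0,0,0],"yaw":0,"jaw":0},{"delta_pos":[0,0,0],"yaw":0,"jaw":0}]'
python3 -c "
from h import *
st(550,-122,89,-111)"
```

```text
clock: 3.9
tool_pos: [549.2, -121.7, 90.1]
tcp_rot: [[0.338, -0.0, 0.941], [-0.941, 0.001, 0.338], [-0.001, -1.0, -0.0]]
wrist_force: [-5.8, 5.9, 7.9]
width: 0.106
clock: 4.82
tool_pos: [549.1, -119.7, 90.1]
tcp_rot: [[-0.358, -0.001, 0.934], [-0.934, 0.004, -0.358], [-0.003, -1.0, -0.002]]
wrist_force: [-5.7, 19.3, 7.3]
width: 0.104
t 4.82 p [ 549.1 -119.7   90.1] h -111.01 tilt [-0.0011  0.004 ] F [-5.7 19.3  7.3] M [3.73 0.99 0.01] w 9.7 j6 94.8
tool delta [1.8 1.1 1.7] yaw units -0.0
```

The selector is turned. Contact puts its axis at about (551.2,-120.5), which agrees with the images to about 2 mm. Release, rise, and move to the key.

```bash
python3 -m handwheel '[{"delta_pos":[0,0,0],"yaw":0,"jaw":0.3},{"delta_pos":[0,0,0],"yaw":0,"jaw":0.4},{"delta_pos":[0,0,0],"yaw":0,"jaw":0.4},{"delta_pos":[0,-0.035,0],"yaw":0,"jaw":0.4},{"delta_pos":[0,-0.035,0],"yaw":0,"jaw":0.4},{"delta_pos":[-0.0303,-0.01,-0.0219],"yaw":0,"jaw":0.5},{"delta_pos":[-0.0303,0,-0.0219],"yaw":0,"jaw":0.5},{"delta_pos":[-0.0303,0,-0.0219],"yaw":0,"jaw":0.5},{"delta_pos":[-0.0303,0,-0.0219],"yaw":0,"jaw":0.5},{"delta_pos":[-0.0303,0,-0.0219],"yaw":0,"jaw":0.5},{"delta_pos":[-0.0303,0,-0.0219],"yaw":0,"jaw":0.5},{"delta_pos":[-0.0303,0,-0.0219],"yaw":0,"jaw":0.5}]'
python3 -m handwheel '[{"delta_pos":[-0.0303,0,-0.0219],"yaw":0,"jaw":0.5},{"delta_pos":[-0.0303,0,-0.0219],"yaw":0,"jaw":0.5},{"delta_pos":[0,0,0],"yaw":-1,"jaw":0.5},{"delta_pos":[0,0,0],"yaw":-1,"jaw":0.5},{"delta_pos":[0,0,0],"yaw":-1,"jaw":0.5},{"delta_pos":[0,0,0],"yaw":-1,"jaw":0.5},{"delta_pos":[0,0,0],"yaw":-1,"jaw":0.5},{"delta_pos":[0,0,0],"yaw":-1,"jaw":0.5},{"delta_pos":[0,0,0],"yaw":-1,"jaw":0.5},{"delta_pos":[0,0,0],"yaw":-1,"jaw":0.5},{"delta_pos":[0,0,0],"yaw":-1,"jaw":0.5},{"delta_pos":[0,0,0],"yaw":-1,"jaw":0.5}]'
python3 -m handwheel '[{"delta_pos":[0,0,0],"yaw":-1,"jaw":0.5},{"delta_pos":[0,0,0],"yaw":-1,"jaw":0.5},{"delta_pos":[0,0,0],"yaw":-1,"jaw":0.5},{"delta_pos":[0,0,0],"yaw":-1,"jaw":0.5},{"delta_pos":[0,0,0],"yaw":-1,"jaw":0.5},{"delta_pos":[0,0,0],"yaw":-1,"jaw":0.5},{"delta_pos":[0,0,0],"yaw":-1,"jaw":0.5},{"delta_pos":[0,0,0],"yaw":-1,"jaw":0.5},{"delta_pos":[0,0,0],"yaw":-0.9,"jaw":0.5},{"delta_pos":[0,0,0],"yaw":0,"jaw":0.5}]'
python3 - <<'E'
from h import *
st(463,205,53,-16.5)
q=[]
for n,(x0,y0,x1,y1) in dict(top=(285,195,375,255),scene=(290,120,370,200)).items():
    p,d=eyes.camera(n); np.savez(f"pics/{n}1.npz",p=p,d=d); c=p[y0:y1,x0:x1]; q.append(cv2.resize(c,(int(400*c.shape[1]/c.shape[0])if n=="scene" else 400,400 if n=="scene" else 267),interpolation=3))
im=np.zeros((400,800,3),np.uint8); im[:267,:400]=q[0]; im[:,400:]=q[1]; cv2.imwrite("pics/v2.png",im)
E
```

```text
clock: 5.82
tool_pos: [481.8, 132.0, 169.7]
tcp_rot: [[-0.359, 0.001, 0.933], [-0.933, -0.0, -0.359], [-0.0, -1.0, 0.001]]
wrist_force: [0.4, -0.1, 0.3]
width: 0.501
clock: 6.82
tool_pos: [463.4, 202.7, 169.5]
tcp_rot: [[0.488, 0.0, 0.873], [-0.873, -0.0, 0.488], [0.0, -1.0, 0.0]]
wrist_force: [0.2, 0.4, -0.1]
width: 0.505
clock: 7.65
tool_pos: [463.4, 202.7, 169.5]
tcp_rot: [[0.96, 0.0, 0.281], [-0.281, -0.0, 0.96], [0.0, -1.0, -0.0]]
wrist_force: [-0.4, 0.3, 0.0]
width: 0.499
t 7.65 p [463.4 202.7 169.5] h -16.34 tilt [ 0.0002 -0.0001] F [-0.4  0.3  0. ] M [-0.06 -0.07  0.03] w 46.9 j6 35.8
tool delta [ -1.1 116.5   2.1] yaw units 0.03
```

View pics/v2.png

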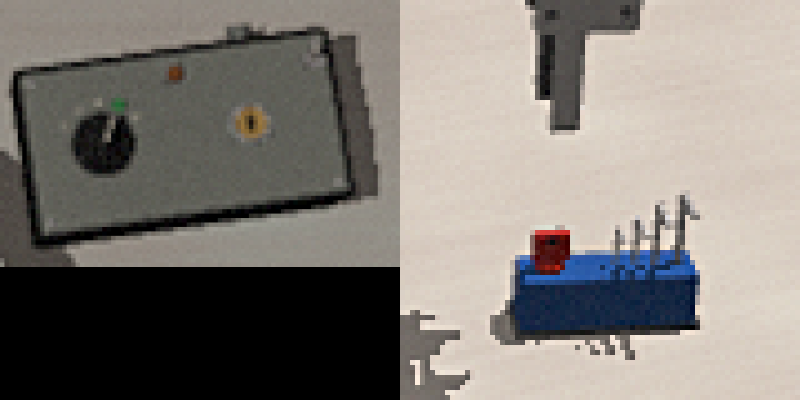

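Left crop: the pointer's white line now ends at the green dot. Right crop: the key head is centred at about (551,250) in the crop, with the finger tip at (565,130). I'll use the known finger position to correct the scene camera, then place the key along its width.

```bash
cat > k.py <<'E'
from m import *
def proj(i,P):
    T=np.array(i["world_from_camera"]); q=T[:3,:3].T@(np.array(P)-T[:3,3]); a,b=q[:2]/q[2]; s=1+i["k1"]*(a*a+b*b); return np.array([i["fx"]*a*s+i["cx"],i["fy"]*b*s+i["cy"]])
if __name__=="__main__":
    s=readout.get_state(); R=s["tcp_rot"]; t=s["tool_pos"]; i=eyes.camera_info("scene")
    z=np.load("pics/scene1.npz"); p,d=z["p"],z["d"]; W=cloud(i,d)
    # finger: points z 172..200 near tool
    m=(d>0)&(W[...,2]>172)&(W[...,2]<195)&(np.hypot(W[...,0]-t[0],W[...,1]-t[1])<75)
    L=(W[m]-t)@R; print("finger tool-frame pts",len(L)); near=L[L[:,0]>10]; print(near.min(0).round(1),near.max(0).round(1),np.median(near,0).round(1))
    h=cv2.cvtColor(p,cv2.COLOR_BGR2HSV).astype(int); red=((h[...,0]<8)|(h[...,0]>170))&(h[...,1]>150); red[:160]=0;red[180:]=0;red[:,:310]=0;red[:,332:]=0
    v,u=np.nonzero(red); 
    for r in np.unique(v): print(r,u[v==r].min(),u[v==r].max(),end="; ")
    L=(W[red&(d>0)]-t)@R; print("\nred tool frame",L.min(0).round(1),L.max(0).round(1),np.median(L,0).round(1))
    for dz in(-5,0,5): 
        P=t+R@np.array([5,0,dz]); P[2]=65; print("head front centre if key at dz",dz,proj(i,P).round(1))
    print("finger tip pred",proj(i,t+R@np.array([35,0,0])))
    for rr in range(136,146): 
        row=np.nonzero(m[rr])[0]; print(rr,row.min() if len(row) else 0,row.max() if len(row) else 0,end="; ")
E
python3 k.py
```

```text
finger tool-frame pts 47
[ 27.7 -25.1  -9.6] [43.5 -5.8  9. ] [ 35.  -16.4  -1.9]
166 317 323; 167 317 323; 168 317 323; 169 317 323; 170 317 323; 171 317 323; 172 317 321; 173 317 322; 174 318 321; 
red tool frame [-7.3 91.8 -7. ] [ 14.4 123.6  15.9] [  1.  106.9   3.8]
head front centre if key at dz -5 [317.7 169.7]
head front centre if key at dz 0 [319.1 169.7]
head front centre if key at dz 5 [320.4 169.6]
finger tip pred [322.30285473 147.41253958]
136 317 319; 137 317 319; 138 318 319; 139 318 318; 140 320 320; 141 320 325; 142 320 325; 143 320 325; 144 320 325; 145 320 325;
```

The finger and head columns agree: the key is about 2.5 mm along tool +z. Descend and grip.

```bash
python3 -m handwheel '[{"delta_pos":[-0.001,0.035,0.0025],"yaw":0,"jaw":0.5},{"delta_pos":[0,0.035,0],"yaw":0,"jaw":0.5},{"delta_pos":[0,0.025,0],"yaw":0,"jaw":0.5},{"delta_pos":[0,0.0145,0],"yaw":0,"jaw":0.5},{"delta_pos":[0,0.0065,0],"yaw":0,"jaw":0.5},{"delta_pos":[0,0,0],"yaw":0,"jaw":0.3},{"delta_pos":[0,0,0],"yaw":0,"jaw":0.2},{"delta_pos":[0,0,0],"yaw":0,"jaw":0},{"delta_pos":[0,0,0],"yaw":0,"jaw":0},{"delta_pos":[0,0,0],"yaw":0,"jaw":0},{"delta_pos":[0,0,0],"yaw":0,"jaw":0},{"delta_pos":[0,0,0],"yaw":0,"jaw":0}]'
python3 -c "
from h import *
st(463,205,53,-16.5)"
```

```text
clock: 8.75
tool_pos: [463.3, 205.8, 54.0]
tcp_rot: [[0.959, 0.001, 0.285], [-0.285, 0.0, 0.959], [0.001, -1.0, 0.001]]
wrist_force: [-0.7, 0.7, 5.4]
width: 0.105
t 8.75 p [463.3 205.8  54. ] h -16.53 tilt [0.0008 0.0003] F [-0.7  0.7  5.4] M [-0.15  0.13 -0.02] w 9.9 j6 36.3
tool delta [-0.   1.  -0.8] yaw units -0.01
```

Gripped at 9.9 mm. Lift, carry it to the key switch, and turn the jaw axis to about 98°.

```bash
python3 -m handwheel '[{"delta_pos":[0,-0.015,0],"yaw":0,"jaw":0},{"delta_pos":[0,-0.03,0],"yaw":0,"jaw":0},{"delta_pos":[0,-0.035,0],"yaw":0,"jaw":0},{"delta_pos":[0,-0.035,0],"yaw":0,"jaw":0},{"delta_pos":[0.01855,0,-0.03235],"yaw":0,"jaw":0},{"delta_pos":[0.01855,0,-0.03235],"yaw":0,"jaw":0},{"delta_pos":[0.01855,0,-0.03235],"yaw":0,"jaw":0},{"delta_pos":[0.01855,0,-0.03235],"yaw":0,"jaw":0},{"delta_pos":[0.01855,0,-0.03235],"yaw":0,"jaw":0},{"delta_pos":[0.01855,0,-0.03235],"yaw":0,"jaw":0}]'
python3 -m handwheel '[{"delta_pos":[0.01855,0,-0.03235],"yaw":0,"jaw":0},{"delta_pos":[0.01855,0,-0.03235],"yaw":0,"jaw":0},{"delta_pos":[0.01855,0,-0.03235],"yaw":0,"jaw":0},{"delta_pos":[0.01855,0,-0.03235],"yaw":0,"jaw":0},{"delta_pos":[0.01855,0,-0.03235],"yaw":0,"jaw":0},{"delta_pos":[0.01855,0,-0.03235],"yaw":0,"jaw":0}]'
python3 -m handwheel '[{"delta_pos":[0,0,0],"yaw":-1,"jaw":0},{"delta_pos":[0,0,0],"yaw":-1,"jaw":0},{"delta_pos":[0,0,0],"yaw":-1,"jaw":0},{"delta_pos":[0,0,0],"yaw":-1,"jaw":0},{"delta_pos":[0,0,0],"yaw":-1,"jaw":0},{"delta_pos":[0,0,0],"yaw":-1,"jaw":0},{"delta_pos":[0,0,0],"yaw":-1,"jaw":0},{"delta_pos":[0,0,0],"yaw":-1,"jaw":0},{"delta_pos":[0,0,0],"yaw":-1,"jaw":0},{"delta_pos":[0,0,0],"yaw":-1,"jaw":0},{"delta_pos":[0,0,0],"yaw":-1,"jaw":0},{"delta_pos":[0,0,0],"yaw":-1,"jaw":0}]'
python3 -m handwheel '[{"delta_pos":[0,0,0],"yaw":-1,"jaw":0},{"delta_pos":[0,0,0],"yaw":-1,"jaw":0},{"delta_pos":[0,0,0],"yaw":-1,"jaw":0},{"delta_pos":[0,0,0],"yaw":-1,"jaw":0},{"delta_pos":[0,0,0],"yaw":-1,"jaw":0},{"delta_pos":[0,0,0],"yaw":-1,"jaw":0},{"delta_pos":[0,0,0],"yaw":-1,"jaw":0},{"delta_pos":[0,0,0],"yaw":-1,"jaw":0},{"delta_pos":[0,0,0],"yaw":-1,"jaw":0},{"delta_pos":[0,0,0],"yaw":-1,"jaw":0},{"delta_pos":[0,0,0],"yaw":-0.9,"jaw":0},{"delta_pos":[0,0,0],"yaw":0,"jaw":0}]'
python3 -c "
from h import *
st(566,-229.5,125,98)"
```

```text
clock: 9.58
tool_pos: [514.5, -13.9, 168.7]
tcp_rot: [[0.959, 0.0, 0.284], [-0.284, -0.0, 0.959], [0.0, -1.0, 0.0]]
wrist_force: [1.1, 0.7, -0.5]
width: 0.106
clock: 10.08
tool_pos: [566.0, -231.7, 168.5]
tcp_rot: [[0.959, 0.0, 0.285], [-0.285, 0.0, 0.959], [0.0, -1.0, 0.0]]
wrist_force: [0.0, 0.3, -0.7]
width: 0.107
clock: 11.08
tool_pos: [565.9, -229.8, 168.4]
tcp_rot: [[0.723, -0.0, -0.691], [0.691, 0.0, 0.723], [-0.0, -1.0, 0.0]]
wrist_force: [0.1, -0.8, -0.1]
width: 0.103
clock: 12.08
tool_pos: [565.9, -229.8, 168.4]
tcp_rot: [[-0.142, -0.0, -0.99], [0.99, 0.0, -0.142], [0.0, -1.0, 0.0]]
wrist_force: [-0.0, -0.4, -0.8]
width: 0.102
t 12.08 p [ 565.9 -229.8  168.4] h 98.18 tilt [-0.0001  0.0001] F [-0.  -0.4 -0.8] M [ 0.11 -0.16  0.04] w 9.6 j6 -123.7
tool delta [ 0.3 43.4 -0.1] yaw units 0.04
```

```bash
python3 -m handwheel '[{"delta_pos":[0,0.02,0],"yaw":0,"jaw":0},{"delta_pos":[0,0.015,0],"yaw":0,"jaw":0},{"delta_pos":[0,0.005,0],"yaw":0,"jaw":0},{"delta_pos":[0,0,0],"yaw":0,"jaw":0}]'
python3 - <<'E'
from k import *
st(566,-229.5,125,98)
p,d=eyes.camera("scene"); np.savez("pics/scene2.npz",p=p,d=d); i=eyes.camera_info("scene")
c=cv2.resize(p[165:225,180:240],(600,600),interpolation=3); cv2.imwrite("pics/v3.png",c)
t=readout.get_state()["tool_pos"]
for dz in (-9,16,-39): print(dz,((proj(i,t+[0,0,dz])-[180,165])*10+5).round(0))
print("keyway",((proj(i,[566,-229.5,84])-[180,165])*10+5).round(0))
E
```

```text
clock: 12.42
tool_pos: [565.4, -229.6, 127.2]
tcp_rot: [[-0.137, -0.002, -0.991], [0.991, 0.001, -0.137], [0.001, -1.0, 0.002]]
wrist_force: [-0.4, 0.7, -0.9]
width: 0.103
t 12.42 p [ 565.4 -229.6  127.2] h 97.86 tilt [-0.0022  0.0011] F [-0.4  0.7 -0.9] M [ 0.11 -0.12  0.06] w 9.7 j6 -123.4
tool delta [-0.   2.2 -0.6] yaw units -0.03
-9 [276. 317.]
16 [269. 247.]
-39 [285. 398.]
keyway [287. 413.]
```

View pics/v3.png

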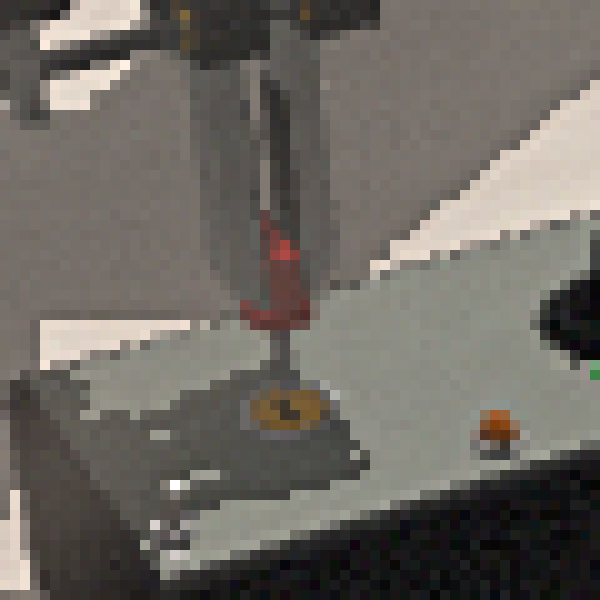

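The key hangs over the keyway. The blade is at about (281,360) and the bezel centre at (288,408), which matches the predicted lateral offset to within 0.5 mm. I'll feel for the mouth with a gentle descent.

```bash
python3 -m handwheel '[{"delta_pos":[0,0.002,0],"yaw":0,"jaw":0},{"delta_pos":[0,0.002,0],"yaw":0,"jaw":0},{"delta_pos":[0,0,0],"yaw":0,"jaw":0}]'; python3 -c "
from h import *
st()"
python3 -m handwheel '[{"delta_pos":[0,0.002,0],"yaw":0,"jaw":0},{"delta_pos":[0,0.002,0],"yaw":0,"jaw":0},{"delta_pos":[0,0,0],"yaw":0,"jaw":0}]'; python3 -c "
from h import *
st()"
```

```text
clock: 12.72
tool_pos: [566.1, -229.9, 124.7]
tcp_rot: [[-0.138, 0.0, -0.99], [0.99, -0.0, -0.138], [-0.0, -1.0, -0.0]]
wrist_force: [-0.2, -0.4, -0.9]
width: 0.107
t 12.72 p [ 566.1 -229.9  124.7] h 97.95 tilt [ 0.0005 -0.0002] F [-0.2 -0.4 -0.9] M [ 0.08 -0.14  0.05] w 10.0 j6 -123.5
clock: 12.97
tool_pos: [565.8, -229.8, 120.1]
tcp_rot: [[-0.139, -0.0, -0.99], [0.99, 0.0, -0.139], [0.0, -1.0, 0.0]]
wrist_force: [-0.3, 0.4, -0.2]
width: 0.109
t 12.97 p [ 565.8 -229.8  120.1] h 97.97 tilt [-0.0004  0.0002] F [-0.3  0.4 -0.2] M [ 0.11 -0.12 -0.01] w 10.3 j6 -123.5
```

```bash
for k in 1 ; do python3 -m handwheel '[{"delta_pos":[0,0.002,0],"yaw":0,"jaw":0},{"delta_pos":[0,0,0],"yaw":0,"jaw":0}]'; done|tail -2; python3 -c "
from h import *
st()"
python3 -m handwheel '[{"delta_pos":[0,0.002,0],"yaw":0,"jaw":0},{"delta_pos":[0,0,0],"yaw":0,"jaw":0}]'|tail -2;  python3 -c "
from h import *
st()"
```

```text
wrist_force: [-0.5, -0.3, -0.8]
width: 0.104
t 13.13 p [ 565.9 -229.8  118.1] h 97.97 tilt [-0.0004  0.0002] F [-0.5 -0.3 -0.8] M [ 0.12 -0.1   0.04] w 9.8 j6 -123.5
wrist_force: [0.8, -0.4, -0.7]
width: 0.107
t 13.3 p [ 565.9 -229.8  116.1] h 97.97 tilt [-0.0003  0.0001] F [ 0.8 -0.4 -0.7] M [ 0.08 -0.14 -0.02] w 10.0 j6 -123.5
```

The tip is about 7 mm into the slot with no force, so it's well aligned. On to the first wafers.

```bash
python3 -m handwheel '[{"delta_pos":[0,0.0015,0],"yaw":0,"jaw":0},{"delta_pos":[0,0,0],"yaw":0,"jaw":0}]'|tail -2;  python3 -c "
from h import *
st()"; python3 -m handwheel '[{"delta_pos":[0,0.001,0],"yaw":0,"jaw":0},{"delta_pos":[0,0,0],"yaw":0,"jaw":0}]'|tail -2;  python3 -c "
from h import *
st()"
```

```text
wrist_force: [0.4, 0.6, -0.1]
width: 0.103
t 13.47 p [ 565.9 -229.8  114.7] h 97.97 tilt [-0.0003  0.0001] F [ 0.4  0.6 -0.1] M [ 0.   -0.13 -0.04] w 9.7 j6 -123.5
wrist_force: [0.7, 0.3, -0.6]
width: 0.105
t 13.63 p [ 565.9 -229.8  113.8] h 97.97 tilt [-0.0002  0.0001] F [ 0.7  0.3 -0.6] M [ 0.1  -0.12 -0.02] w 9.8 j6 -123.5
```

```bash
python3 -m handwheel '[{"delta_pos":[0,0.001,0],"yaw":0,"jaw":0},{"delta_pos":[0,0,0],"yaw":0,"jaw":0}]'|tail -2;  python3 -c "
from h import *
st()"; python3 -m handwheel '[{"delta_pos":[0,0.001,0],"yaw":0,"jaw":0},{"delta_pos":[0,0,0],"yaw":0,"jaw":0}]'|tail -2;  python3 -c "
from h import *
st()"
```

```text
wrist_force: [0.7, 0.2, -0.3]
width: 0.102
t 13.8 p [ 566.  -229.8  112.9] h 97.97 tilt [ 0.0001 -0.    ] F [ 0.7  0.2 -0.3] M [ 0.09 -0.24 -0.04] w 9.6 j6 -123.5
wrist_force: [1.6, -0.0, 2.3]
width: 0.099
t 13.97 p [ 566.1 -229.9  112.1] h 97.97 tilt [ 0.0005 -0.0003] F [ 1.6 -0.   2.3] M [ 0.02 -0.23 -0.01] w 9.3 j6 -123.5
```

Contact starts at z about 112.5. Light push plus clockwise twist.

```bash
python3 -m handwheel '[{"delta_pos":[0,0.001,0],"yaw":1,"jaw":0},{"delta_pos":[0,0,0],"yaw":1,"jaw":0},{"delta_pos":[0,0,0],"yaw":1,"jaw":0},{"delta_pos":[0,0,0],"yaw":1,"jaw":0},{"delta_pos":[0,0,0],"yaw":0.4,"jaw":0},{"delta_pos":[0,0,0],"yaw":0,"jaw":0}]'|tail -2;  python3 -c "
from h import *
st()"; python3 -m handwheel '[{"delta_pos":[0,0.0005,0],"yaw":-1,"jaw":0},{"delta_pos":[0,0,0],"yaw":-1,"jaw":0},{"delta_pos":[0,0,0],"yaw":-1,"jaw":0},{"delta_pos":[0,0,0],"yaw":-1,"jaw":0},{"delta_pos":[0,0,0],"yaw":-0.4,"jaw":0},{"delta_pos":[0,0,0],"yaw":0,"jaw":0}]'|tail -2;  python3 -c "
from h import *
st()"
```

```text
wrist_force: [-1.0, 2.0, 5.0]
width: 0.104
t 14.47 p [ 566.2 -229.6  111.5] h 75.83 tilt [0.0007 0.0001] F [-1.  2.  5.] M [0.55 0.06 0.09] w 9.7 j6 -101.4
wrist_force: [-0.9, -0.0, 7.4]
width: 0.105
t 14.97 p [ 566.3 -230.   111.4] h 98.13 tilt [ 0.0013 -0.0006] F [-0.9 -0.   7.4] M [ 0.18  0.06 -0.04] w 9.9 j6 -123.7
```

About 7 N per mm of offset. Continue with repeated twists, pushing mainly in the turned state.

```bash
python3 -m handwheel '[{"delta_pos":[0,0,0],"yaw":1,"jaw":0},{"delta_pos":[0,0,0],"yaw":1,"jaw":0},{"delta_pos":[0,0,0],"yaw":1,"jaw":0},{"delta_pos":[0,0,0],"yaw":1,"jaw":0},{"delta_pos":[0,0.0005,0],"yaw":0.6,"jaw":0},{"delta_pos":[0,0,0],"yaw":0,"jaw":0},{"delta_pos":[0,0,0],"yaw":0,"jaw":0}]'|tail -2;  python3 -c "
from h import *
st()"; python3 -m handwheel '[{"delta_pos":[0,0,0],"yaw":-1,"jaw":0},{"delta_pos":[0,0,0],"yaw":-1,"jaw":0},{"delta_pos":[0,0,0],"yaw":-1,"jaw":0},{"delta_pos":[0,0,0],"yaw":-1,"jaw":0},{"delta_pos":[0,0,0],"yaw":-0.6,"jaw":0},{"delta_pos":[0,0,0],"yaw":0,"jaw":0}]'|tail -2;  python3 -c "
from h import *
st()"
```

```text
wrist_force: [0.0, 2.2, 6.9]
width: 0.106
t 15.55 p [ 566.4 -229.6  110.8] h 74.96 tilt [ 0.0014 -0.    ] F [0.  2.2 6.9] M [ 0.63 -0.18  0.08] w 10.0 j6 -100.5
wrist_force: [0.7, 0.9, 4.5]
width: 0.107
t 16.05 p [ 566.3 -229.8  110.4] h 98.12 tilt [ 0.001  -0.0002] F [0.7 0.9 4.5] M [ 0.25 -0.31  0.05] w 10.1 j6 -123.7
```

Working. Continue with slightly more advance per cycle.

```bash
python3 -m handwheel '[{"delta_pos":[0,0.0005,0],"yaw":1,"jaw":0},{"delta_pos":[0,0,0],"yaw":1,"jaw":0},{"delta_pos":[0,0,0],"yaw":1,"jaw":0},{"delta_pos":[0,0,0],"yaw":1,"jaw":0},{"delta_pos":[0,0.0005,0],"yaw":0.6,"jaw":0},{"delta_pos":[0,0,0],"yaw":0,"jaw":0},{"delta_pos":[0,0,0],"yaw":0,"jaw":0}]'|tail -2;  python3 -c "
from h import *
st()"; python3 -m handwheel '[{"delta_pos":[0,0.0003,0],"yaw":-1,"jaw":0},{"delta_pos":[0,0,0],"yaw":-1,"jaw":0},{"delta_pos":[0,0,0],"yaw":-1,"jaw":0},{"delta_pos":[0,0,0],"yaw":-1,"jaw":0},{"delta_pos":[0,0,0],"yaw":-0.6,"jaw":0},{"delta_pos":[0,0,0],"yaw":0,"jaw":0}]'|tail -2;  python3 -c "
from h import *
st()"
```

```text
wrist_force: [-0.0, 2.8, 6.2]
width: 0.105
t 16.63 p [ 566.4 -229.6  109.6] h 74.83 tilt [0.0013 0.    ] F [-0.   2.8  6.2] M [ 0.62 -0.39  0.09] w 9.9 j6 -100.4
wrist_force: [-0.5, 0.4, 0.5]
width: 0.106
t 17.13 p [ 565.9 -229.8  108.6] h 98.0 tilt [-0.0001  0.0001] F [-0.5  0.4  0.5] M [ 0.07 -0.05 -0.01] w 9.9 j6 -123.5
```

```bash
python3 -m handwheel '[{"delta_pos":[0,0.0003,0],"yaw":1,"jaw":0},{"delta_pos":[0,0,0],"yaw":1,"jaw":0},{"delta_pos":[0,0,0],"yaw":1,"jaw":0},{"delta_pos":[0,0,0],"yaw":1,"jaw":0},{"delta_pos":[0,0.0005,0],"yaw":0.6,"jaw":0},{"delta_pos":[0,0,0],"yaw":0,"jaw":0},{"delta_pos":[0,0,0],"yaw":0,"jaw":0}]'|tail -2;  python3 -c "
from h import *
st()"; python3 -m handwheel '[{"delta_pos":[0,0,0],"yaw":-1,"jaw":0},{"delta_pos":[0,0,0],"yaw":-1,"jaw":0},{"delta_pos":[0,0,0],"yaw":-1,"jaw":0},{"delta_pos":[0,0,0],"yaw":-1,"jaw":0},{"delta_pos":[0,0,0],"yaw":-0.6,"jaw":0},{"delta_pos":[0,0,0],"yaw":0,"jaw":0}]'|tail -2;  python3 -c "
from h import *
st()"
```

```text
wrist_force: [-0.5, 2.1, 3.7]
width: 0.101
t 17.72 p [ 566.  -229.6  108. ] h 74.88 tilt [0.     0.0003] F [-0.5  2.1  3.7] M [0.59 0.05 0.09] w 9.5 j6 -100.4
wrist_force: [1.2, 0.3, 0.1]
width: 0.104
t 18.22 p [ 565.9 -229.9  107.6] h 98.09 tilt [-0.0003 -0.    ] F [1.2 0.3 0.1] M [-0.   -0.16  0.01] w 9.8 j6 -123.6
```

Past the first pair. Advance straight to just before the second pair, which I expect near z 103.5.

```bash
python3 -m handwheel '[{"delta_pos":[0,0.001,0],"yaw":0,"jaw":0},{"delta_pos":[0,0,0],"yaw":0,"jaw":0}]'|tail -2;  python3 -c "
from h import *
st()"; python3 -m handwheel '[{"delta_pos":[0,0.001,0],"yaw":0,"jaw":0},{"delta_pos":[0,0,0],"yaw":0,"jaw":0}]'|tail -2;  python3 -c "
from h import *
st()"
```

```text
wrist_force: [0.1, -0.1, -0.5]
width: 0.105
t 18.38 p [ 565.8 -229.9  106.5] h 97.84 tilt [-0.0004  0.    ] F [ 0.1 -0.1 -0.5] M [-0.05 -0.2   0.  ] w 9.9 j6 -123.4
wrist_force: [0.2, 0.2, -0.6]
width: 0.102
t 18.55 p [ 565.9 -229.9  105.6] h 97.91 tilt [-0.0003  0.0001] F [ 0.2  0.2 -0.6] M [-0.06 -0.13 -0.01] w 9.6 j6 -123.5
```

```bash
python3 -m handwheel '[{"delta_pos":[0,0.001,0],"yaw":0,"jaw":0},{"delta_pos":[0,0.0005,0],"yaw":0,"jaw":0},{"delta_pos":[0,0,0],"yaw":0,"jaw":0}]'|tail -2;  python3 -c "
from h import *
st()"; python3 -m handwheel '[{"delta_pos":[0,0.001,0],"yaw":0,"jaw":0},{"delta_pos":[0,0,0],"yaw":0,"jaw":0}]'|tail -2;  python3 -c "
from h import *
st()"
```

```text
wrist_force: [0.4, -0.4, 0.2]
width: 0.104
t 18.8 p [ 565.9 -229.8  104.2] h 97.96 tilt [-0.0001  0.0001] F [ 0.4 -0.4  0.2] M [ 0.09 -0.15  0.02] w 9.8 j6 -123.5
wrist_force: [0.5, -0.3, 0.8]
width: 0.107
t 18.97 p [ 566.1 -229.9  103.4] h 97.97 tilt [ 0.0004 -0.0002] F [ 0.5 -0.3  0.8] M [ 0.05 -0.26  0.01] w 10.0 j6 -123.5
```

Contact with the second pair. Same wiggle.

```bash
python3 -m handwheel '[{"delta_pos":[0,0.001,0],"yaw":1,"jaw":0},{"delta_pos":[0,0,0],"yaw":1,"jaw":0},{"delta_pos":[0,0,0],"yaw":1,"jaw":0},{"delta_pos":[0,0,0],"yaw":1,"jaw":0},{"delta_pos":[0,0.0005,0],"yaw":0.6,"jaw":0},{"delta_pos":[0,0,0],"yaw":0,"jaw":0},{"delta_pos":[0,0,0],"yaw":0,"jaw":0}]'|tail -2;  python3 -c "
from h import *
st()"; python3 -m handwheel '[{"delta_pos":[0,0.0003,0],"yaw":-1,"jaw":0},{"delta_pos":[0,0,0],"yaw":-1,"jaw":0},{"delta_pos":[0,0,0],"yaw":-1,"jaw":0},{"delta_pos":[0,0,0],"yaw":-1,"jaw":0},{"delta_pos":[0,0,0],"yaw":-0.6,"jaw":0},{"delta_pos":[0,0,0],"yaw":0,"jaw":0}]'|tail -2;  python3 -c "
from h import *
st()"
```

```text
wrist_force: [0.1, 2.1, 6.3]
width: 0.105
t 19.55 p [ 566.3 -229.6  102.6] h 74.96 tilt [0.0011 0.    ] F [0.1 2.1 6.3] M [ 0.61 -0.01  0.14] w 9.9 j6 -100.5
wrist_force: [-0.5, -0.2, 6.7]
width: 0.106
t 20.05 p [ 566.4 -229.9  102.4] h 98.18 tilt [ 0.0013 -0.0006] F [-0.5 -0.2  6.7] M [ 0.19  0.07 -0.06] w 9.9 j6 -123.7
```

```bash
python3 -m handwheel '[{"delta_pos":[0,0.0003,0],"yaw":1,"jaw":0},{"delta_pos":[0,0,0],"yaw":1,"jaw":0},{"delta_pos":[0,0,0],"yaw":1,"jaw":0},{"delta_pos":[0,0,0],"yaw":1,"jaw":0},{"delta_pos":[0,0.0005,0],"yaw":0.6,"jaw":0},{"delta_pos":[0,0,0],"yaw":0,"jaw":0},{"delta_pos":[0,0,0],"yaw":0,"jaw":0}]'|tail -2;  python3 -c "
from h import *
st()"; python3 -m handwheel '[{"delta_pos":[0,0,0],"yaw":-1,"jaw":0},{"delta_pos":[0,0,0],"yaw":-1,"jaw":0},{"delta_pos":[0,0,0],"yaw":-1,"jaw":0},{"delta_pos":[0,0,0],"yaw":-1,"jaw":0},{"delta_pos":[0,0,0],"yaw":-0.6,"jaw":0},{"delta_pos":[0,0,0],"yaw":0,"jaw":0}]'|tail -2;  python3 -c "
from h import *
st()"
```

```text
wrist_force: [-0.1, 2.3, 8.2]
width: 0.101
t 20.63 p [ 566.5 -229.6  101.8] h 74.96 tilt [ 0.0016 -0.0001] F [-0.1  2.3  8.2] M [ 0.6  -0.07  0.11] w 9.5 j6 -100.5
wrist_force: [0.6, 1.1, 4.9]
width: 0.1
t 21.13 p [ 566.4 -229.8  101.4] h 98.18 tilt [ 0.0013 -0.0002] F [0.6 1.1 4.9] M [ 0.26 -0.27 -0.04] w 9.4 j6 -123.7
```

```bash
python3 -m handwheel '[{"delta_pos":[0,0.0005,0],"yaw":1,"jaw":0},{"delta_pos":[0,0,0],"yaw":1,"jaw":0},{"delta_pos":[0,0,0],"yaw":1,"jaw":0},{"delta_pos":[0,0,0],"yaw":1,"jaw":0},{"delta_pos":[0,0.0005,0],"yaw":0.6,"jaw":0},{"delta_pos":[0,0,0],"yaw":0,"jaw":0},{"delta_pos":[0,0,0],"yaw":0,"jaw":0}]'|tail -2;  python3 -c "
from h import *
st()"; python3 -m handwheel '[{"delta_pos":[0,0.0003,0],"yaw":-1,"jaw":0},{"delta_pos":[0,0,0],"yaw":-1,"jaw":0},{"delta_pos":[0,0,0],"yaw":-1,"jaw":0},{"delta_pos":[0,0,0],"yaw":-1,"jaw":0},{"delta_pos":[0,0,0],"yaw":-0.6,"jaw":0},{"delta_pos":[0,0,0],"yaw":0,"jaw":0}]'|tail -2;  python3 -c "
from h import *
st()"
```

```text
wrist_force: [-0.3, 2.6, 8.2]
width: 0.106
t 21.72 p [ 566.5 -229.6  100.7] h 74.96 tilt [ 0.0016 -0.0001] F [-0.3  2.6  8.2] M [ 0.68 -0.16  0.09] w 9.9 j6 -100.5
wrist_force: [0.7, 0.4, 2.5]
width: 0.101
t 22.22 p [ 566.1 -229.9   99.6] h 98.11 tilt [ 0.0004 -0.0002] F [0.7 0.4 2.5] M [ 0.04 -0.19  0.02] w 9.5 j6 -123.6
```

```bash
python3 -m handwheel '[{"delta_pos":[0,0.0005,0],"yaw":1,"jaw":0},{"delta_pos":[0,0,0],"yaw":1,"jaw":0},{"delta_pos":[0,0,0],"yaw":1,"jaw":0},{"delta_pos":[0,0,0],"yaw":1,"jaw":0},{"delta_pos":[0,0.0005,0],"yaw":0.6,"jaw":0},{"delta_pos":[0,0,0],"yaw":0,"jaw":0},{"delta_pos":[0,0,0],"yaw":0,"jaw":0}]'|tail -2;  python3 -c "
from h import *
st()"; python3 -m handwheel '[{"delta_pos":[0,0,0],"yaw":-1,"jaw":0},{"delta_pos":[0,0,0],"yaw":-1,"jaw":0},{"delta_pos":[0,0,0],"yaw":-1,"jaw":0},{"delta_pos":[0,0,0],"yaw":-1,"jaw":0},{"delta_pos":[0,0,0],"yaw":-0.6,"jaw":0},{"delta_pos":[0,0,0],"yaw":0,"jaw":0}]'|tail -2;  python3 -c "
from h import *
st()"
```

```text
wrist_force: [-0.6, 1.8, 4.0]
width: 0.101
t 22.8 p [ 566.1 -229.6   98.7] h 74.93 tilt [0.0003 0.0002] F [-0.6  1.8  4. ] M [ 0.59 -0.02  0.08] w 9.5 j6 -100.5
wrist_force: [-0.1, 0.4, 1.8]
width: 0.104
t 23.3 p [ 565.9 -229.9   98.2] h 98.11 tilt [-0.0001 -0.0001] F [-0.1  0.4  1.8] M [ 0.12 -0.25  0.  ] w 9.8 j6 -123.7
```

Past the second pair. Push straight to home (expected z about 93), watching the force.

```bash
python3 -m handwheel '[{"delta_pos":[0,0.001,0],"yaw":0,"jaw":0},{"delta_pos":[0,0.0005,0],"yaw":0,"jaw":0},{"delta_pos":[0,0,0],"yaw":0,"jaw":0}]'|tail -2;  python3 -c "
from h import *
st()"; python3 -m handwheel '[{"delta_pos":[0,0.0005,0],"yaw":0,"jaw":0},{"delta_pos":[0,0.0005,0],"yaw":0,"jaw":0},{"delta_pos":[0,0,0],"yaw":0,"jaw":0}]'|tail -2;  python3 -c "
from h import *
st()"
```

```text
wrist_force: [0.9, -0.1, -0.8]
width: 0.107
t 23.55 p [ 565.9 -229.8   96.7] h 97.89 tilt [-0.0002  0.    ] F [ 0.9 -0.1 -0.8] M [ 0.05 -0.27  0.03] w 10.0 j6 -123.4
wrist_force: [-0.6, -0.5, 0.4]
width: 0.104
t 23.8 p [ 565.9 -229.8   95.8] h 97.95 tilt [-0.0002  0.0001] F [-0.6 -0.5  0.4] M [ 0.04 -0.2  -0.03] w 9.8 j6 -123.5
```

```bash
python3 -m handwheel '[{"delta_pos":[0,0.001,0],"yaw":0,"jaw":0},{"delta_pos":[0,0.0005,0],"yaw":0,"jaw":0},{"delta_pos":[0,0,0],"yaw":0,"jaw":0}]'|tail -2;  python3 -c "
from h import *
st()"; python3 -m handwheel '[{"delta_pos":[0,0.001,0],"yaw":0,"jaw":0},{"delta_pos":[0,0.0005,0],"yaw":0,"jaw":0},{"delta_pos":[0,0,0],"yaw":0,"jaw":0}]'|tail -2;  python3 -c "
from h import *
st()"
```

```text
wrist_force: [-0.2, -0.5, -0.4]
width: 0.106
t 24.05 p [ 565.9 -229.8   94.3] h 97.97 tilt [-0.0001  0.0001] F [-0.2 -0.5 -0.4] M [ 0.03 -0.28  0.06] w 9.9 j6 -123.5
wrist_force: [0.3, 0.2, 0.6]
width: 0.103
t 24.3 p [ 566.  -229.8   92.9] h 97.97 tilt [-0.  0.] F [0.3 0.2 0.6] M [ 0.1  -0.15 -0.02] w 9.7 j6 -123.5
```

```bash
python3 -m handwheel '[{"delta_pos":[0,0.001,0],"yaw":0,"jaw":0},{"delta_pos":[0,0,0],"yaw":0,"jaw":0}]'|tail -2;  python3 -c "
from h import *
st()"; python3 -m handwheel '[{"delta_pos":[0,0.0005,0],"yaw":0,"jaw":0},{"delta_pos":[0,0,0],"yaw":0,"jaw":0},{"delta_pos":[0,0,0],"yaw":0,"jaw":0}]'|tail -2;  python3 -c "
from h import *
st()
p,d=eyes.camera('scene'); cv2.imwrite('pics/v4.png',cv2.resize(p[165:225,180:240],(600,600),interpolation=3))"
```

```text
wrist_force: [-2.0, 0.6, 8.1]
width: 0.105
t 24.47 p [ 566.2 -229.9   92.7] h 97.97 tilt [ 0.0008 -0.0003] F [-2.   0.6  8.1] M [ 0.31  0.27 -0.01] w 9.9 j6 -123.5
wrist_force: [-2.8, 1.6, 10.3]
width: 0.103
t 24.72 p [ 566.4 -230.    92.6] h 97.97 tilt [ 0.0013 -0.0006] F [-2.8  1.6 10.3] M [ 0.38  0.41 -0.  ] w 9.7 j6 -123.5
```

View pics/v4.png

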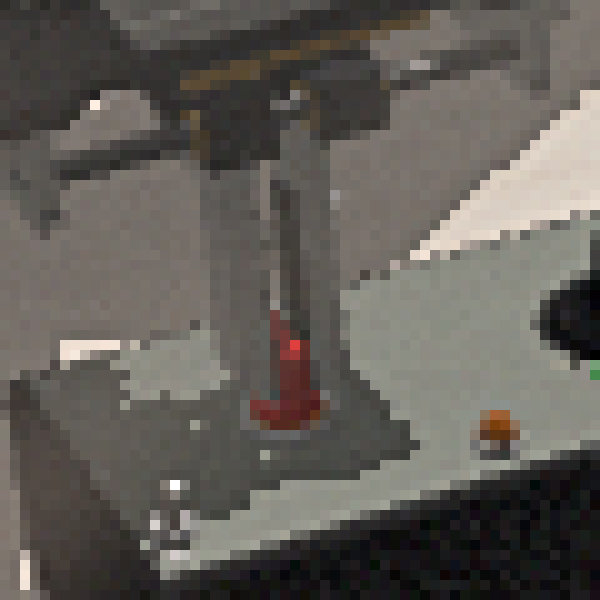

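The collar sits on the cylinder face at about (288,415), against a hard stop at 10 N, so the key is home. Now turn clockwise, keeping the light push.

```bash
python3 -m handwheel '[{"delta_pos":[0,0,0],"yaw":0.8,"jaw":0},{"delta_pos":[0,0,0],"yaw":0.8,"jaw":0},{"delta_pos":[0,0,0],"yaw":0.8,"jaw":0},{"delta_pos":[0,0,0],"yaw":0.8,"jaw":0},{"delta_pos":[0,0,0],"yaw":0.8,"jaw":0},{"delta_pos":[0,0,0],"yaw":0.8,"jaw":0},{"delta_pos":[0,0,0],"yaw":0.8,"jaw":0},{"delta_pos":[0,0,0],"yaw":0.8,"jaw":0},{"delta_pos":[0,0,0],"yaw":0.8,"jaw":0},{"delta_pos":[0,0,0],"yaw":0.8,"jaw":0},{"delta_pos":[0,0,0],"yaw":0,"jaw":0}]'|tail -2;  python3 -c "
from h import *
st()"; python3 -m handwheel '[{"delta_pos":[0,0,0],"yaw":0.8,"jaw":0},{"delta_pos":[0,0,0],"yaw":0.8,"jaw":0},{"delta_pos":[0,0,0],"yaw":0.8,"jaw":0},{"delta_pos":[0,0,0],"yaw":0.8,"jaw":0},{"delta_pos":[0,0,0],"yaw":0.8,"jaw":0},{"delta_pos":[0,0,0],"yaw":0.8,"jaw":0},{"delta_pos":[0,0,0],"yaw":0.8,"jaw":0},{"delta_pos":[0,0,0],"yaw":0.8,"jaw":0},{"delta_pos":[0,0,0],"yaw":0.8,"jaw":0},{"delta_pos":[0,0,0],"yaw":0.8,"jaw":0},{"delta_pos":[0,0,0],"yaw":0,"jaw":0}]'|tail -2;  python3 -c "
from h import *
st()"
```

```text
wrist_force: [-1.3, 2.3, 9.2]
width: 0.103
t 25.68 p [ 566.5 -229.8   92.6] h 57.72 tilt [ 0.0017 -0.0004] F [-1.3  2.3  9.2] M [0.49 0.11 0.08] w 9.7 j6 -83.3
wrist_force: [-2.4, 0.5, 10.3]
width: 0.105
t 26.6 p [ 566.3 -230.1   92.6] h 17.72 tilt [ 0.0012 -0.0008] F [-2.4  0.5 10.3] M [0.08 0.56 0.11] w 9.9 j6 -43.3
```

```bash
python3 -m handwheel '[{"delta_pos":[0,0,0],"yaw":0.8,"jaw":0},{"delta_pos":[0,0,0],"yaw":0.8,"jaw":0},{"delta_pos":[0,0,0],"yaw":0.8,"jaw":0},{"delta_pos":[0,0,0],"yaw":0.8,"jaw":0},{"delta_pos":[0,0,0],"yaw":0.8,"jaw":0},{"delta_pos":[0,0,0],"yaw":0,"jaw":0}]'|tail -2;  python3 -c "
from h import *
st()"; python3 -m handwheel '[{"delta_pos":[0,0,0],"yaw":0.5,"jaw":0},{"delta_pos":[0,0,0],"yaw":0.5,"jaw":0},{"delta_pos":[0,0,0],"yaw":0.5,"jaw":0},{"delta_pos":[0,0,0],"yaw":0.5,"jaw":0},{"delta_pos":[0,0,0],"yaw":0,"jaw":0},{"delta_pos":[0,0,0],"yaw":0,"jaw":0}]'|tail -2;  python3 -c "
from h import *
st()"
```

```text
wrist_force: [-4.4, 0.9, 11.5]
width: 0.106
t 27.1 p [ 566.1 -230.1   92.6] h -2.28 tilt [ 0.0007 -0.0008] F [-4.4  0.9 11.5] M [0.03 0.76 0.1 ] w 9.9 j6 -23.3
wrist_force: [-4.6, -0.2, 10.9]
width: 0.108
t 27.6 p [ 566.1 -230.1   92.6] h -12.02 tilt [ 0.0007 -0.001 ] F [-4.6 -0.2 10.9] M [-0.21  0.73  0.37] w 10.2 j6 -13.5
```

The vertical torque jumped from 0.10 to 0.37 N m, so the cylinder is on its stop. Hold briefly to check it's stable, then hand in.

```bash
python3 -m handwheel '[{"delta_pos":[0,0,0],"yaw":0,"jaw":0},{"delta_pos":[0,0,0],"yaw":0,"jaw":0},{"delta_pos":[0,0,0],"yaw":0,"jaw":0},{"delta_pos":[0,0,0],"yaw":0,"jaw":0},{"delta_pos":[0,0,0],"yaw":0,"jaw":0},{"delta_pos":[0,0,0],"yaw":0,"jaw":0}]'|tail -1;  python3 -c "
from h import *
st()
p,d=eyes.camera('scene'); cv2.imwrite('pics/v5.png',cv2.resize(p[160:230,180:270],(720,560),interpolation=3))"
```

```text
width: 0.105
t 28.1 p [ 566.2 -230.3   92.6] h -12.01 tilt [ 0.001  -0.0012] F [-3.8 -1.2 10.4] M [-0.25  0.74  0.35] w 9.9 j6 -13.5
```

View pics/v5.png

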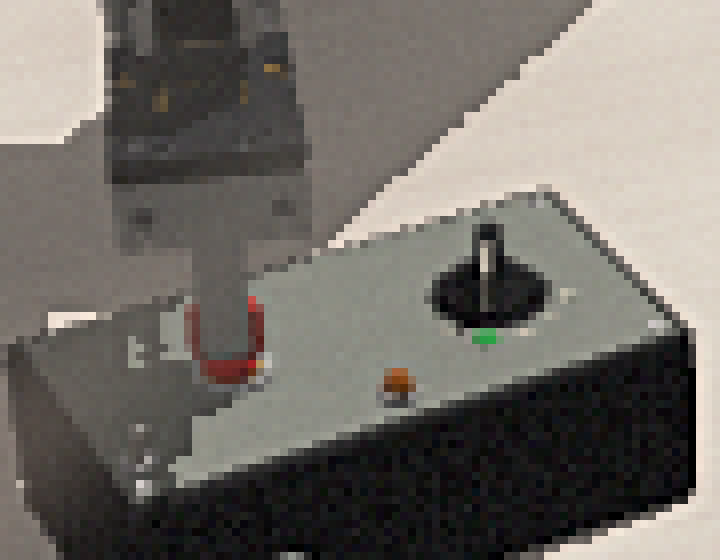

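The key's head is broadside behind the finger at about (225,330), so it has turned with the jaws. Its collar is on the face, and the selector line points to the green dot at (485,338). The torque is steady, so I'm handing in.

```bash
python3 -c "
from h import *
print(job.close_job()); st()"
```

```text
the job is handed in; nothing more can be done
None
the job is handed in; nothing more can be done
```

I handed the job in at about 28 s with the gripper still holding the key turned against its stop; the hand-in gives no verdict.

- **Selector:** I turned it 1.5 rad clockwise, from the first detent to the green dot. The pictures after release and at the end both show the pointer on the green dot.
- **Key insertion:** The key came out of the holder and entered the slot at the first try. I worked it past both wafer pairs with 0.4 rad twists. The wrist read about 8 N at most during this, well under the 30 N limit.
- **Home:** The collar met a hard stop at TCP height 92.6 mm under about 10 N. The camera shows it sitting on the cylinder face.
- **Turned and held:** The gripper turned 110°. The torque about the key axis rose from 0.10 to 0.37 N m at the stop and held at 0.35 N m, with a steady grip at 9.9 mm.

**Limits of these checks:**
- I inferred the cylinder angle from the torque jump and the last picture, because it cannot be read directly.
- The two cameras disagreed by about 5 mm in y at first; gripping the selector settled that.
- My last two state readings were before hand-in. The one I tried afterwards was refused.
- I did not re-measure the push blocks or shells, but no move went near them.

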